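# Find the lid that locks onto the parts jar

### The arm

A 7-joint arm with a two-finger parallel gripper is mounted at the origin on a cart in front of the work surface, level with it; the furniture and walls round the work are solid. World frame = base frame: x ahead of the robot, y to its left, z up, the work surface at z = 0. Lengths are in m, angles in rad, forces in N, time in s.
With the tool pointing down it reaches from about 0.4 to 0.925 m from the base axis. Payload 4.1 kg.
Tool frame: the origin (TCP) lies on the centre line of the jaws, within the pads' length; the fingertips stand r.finger_overhang ahead of it and the grasp point (between the pads) lies 5 mm behind it (r.finger_overhang is the distance from the TCP to the fingertips, in m); z points along the fingers, y is the line along which they close (so a half turn about z gives the same grasp; the last joint's range is limited). The gripper opens to 85 mm and grips with 20 to 120 N. Pads are 22 mm wide; open, the fingers measure 114 mm over their backs; the gripper's body (76 mm by 85 mm) begins 54 mm behind the grasp point. The pads swing forward as they close: fully open they stand 13 mm farther back than shut.
Start: joints at [-1.223, 0.398, 0.045, 1.537, -0.019, 1.207, -0.051], TCP at [0.281, 0.586, 0.245] pointing down, gripper open.
Joint ranges: [-2.82, 2.82], [-0.49, 2.23], [-1.37, 1.46], [0, 2.46], [-1.36, 4.5], [0.23, 2], [-2.94, 2.94]. Speed limits (rad/s): [2.57, 2.57, 3.14, 3.14, 3.14, 3.14, 3.14].

### API

Orientations are given as a unit quaternion [x, y, z, w].
In Python, from station import r, viewer gives the robot as it stands. The module is installed in compiled form; this text tells all that it offers. Calls block until the motion is done:
- r.move_to(position, orientation): joint-space move of the TCP to a pose.
- r.move_l(position, ori=None, max_speed=0.15, contact_N=None): straight line of the TCP; ori=None keeps the orientation; max_speed is the mean speed in m/s. With contact_N (N) it stops when the force on the tool has changed by that much, and returns True; else False.
- r.set_joints(angles): joint-space move.
- r.let_go() and r.grasp(): open the fingers fully, or close them until they stop; the grip force is fixed at half the most.
- r.dwell(seconds).
- r.ik(position, orientation): joint angles nearest the present ones, or None.
- r.get_state(): the state.
- viewer.capture(name): name is "side" or "top"; returns a dict with "img" (480x640x3 uint8, red, green, blue), "mtx" (3x3 intrinsics, pixels), "k1" (the pictures are not rectified: a ray, as slopes to the right and down, at radius r is drawn at 1 + k1 r^2 times it, then the intrinsics apply), "T" (4x4, takes a point from camera to world coordinates). Camera axes: x right, y up, looking along -z (the intrinsics and any distortion apply to the point x, -y, -z); pixel columns grow to the right and rows downward; lengths in m; the calibration is good to about 2 mm. A picture is of the moment at which its call begins. There is no depth.
A pose or a line that the arm cannot do raises r.Unreachable and nothing moves.
- r.finish_job(): hands the job in; it is judged then, once.
The state is a dict: "t": time; "joint_pos": joint angles; "qd": joint speeds; "tau": joint torques, N m; "eef_pos": TCP position; "ee_rot": TCP orientation; "force": force on the tool from outside, world axes, zero at the start; "torque": the same for the moment, N m; "gripper_width": finger opening in m; "grasp_force": force on a finger pad.
Only numpy, scipy, OpenCV 4.12 (cv2) and the standard library are available. Lean on these libraries where they do the work, as an engineer would, in place of code of your own. Each camera call takes 0.05 s, during which the arm holds its last target. There are 200 camera calls.

### The job

Close the open parts jar with the one of the three loose lids that fits it: set the lid in the mouth with its lugs through the notches, then turn it clockwise (seen from above) about a quarter turn, so that it sits flat on the rim and is locked, and let go. The other two lids must lie on the worktop at the end.

Things in the scene. Friction and masses are not known exactly. Their poses are not given: they have to be found in the camera images.
- jar: fixed grey jar, 84 mm across, 70 high, foot 102 across. Mouth: 5 mm plate level with the rim, hole 48 mm across, two opposite notches 24 wide reaching 38 mm from the axis. The right lid's disc rests on the rim (lid origin 50 mm up); its lugs then turn freely under the plate, clockwise some 100 degrees to a stop. Origin: on the axis at the underside; z up; x through the notches (half turn alike).
- lid_small: loose lid, grip up: disc 56 mm across, on it a black grip bar 35 mm long, 14 wide, 28 tall (pinch the 14); below, a plug 28 mm across with two lugs 10 mm wide reaching 22 mm from the axis. 70 g. Origin: on the axis at the plug's underside, on the worktop; z up; x along the bar and the lugs (half turn alike). Heights over origin: lugs 6-11, disc 20-25, bar 25-53 mm.
- lid_medium: loose lid, grip up: disc 80 mm across, on it a black grip bar 50 mm long, 14 wide, 28 tall (pinch the 14); below, a plug 40 mm across with two lugs 10 mm wide reaching 31 mm from the axis. 110 g. Origin: on the axis at the plug's underside, on the worktop; z up; x along the bar and the lugs (half turn alike). Heights over origin: lugs 6-11, disc 20-25, bar 25-53 mm.
- lid_large: loose lid, grip up: disc 100 mm across, on it a black grip bar 62 mm long, 14 wide, 28 tall (pinch the 14); below, a plug 50 mm across with two lugs 10 mm wide reaching 39 mm from the axis. 160 g. Origin: on the axis at the plug's underside, on the worktop; z up; x along the bar and the lugs (half turn alike). Heights over origin: lugs 6-11, disc 20-25, bar 25-53 mm.
Not all that is in view belongs to the job. Leave any purple look-alike of the jar alone. What is shaped like the lid_large but turquoise is not meant.

How it is judged:
At the end, for the whole second after the job is handed in: The medium lid rests on the jar: axes within 12 mm, lid origin 44 to 56 mm above the jar's underside (seated: 50 mm), tilt under 10 degrees, grip bar turned clockwise more than 57 degrees from the line of the notches. The small and large lids lie on the worktop (origins below 40 mm) (horizontal distance between lid_medium and jar below 0.012 m and z of lid_medium in the frame of jar between 0.044 and 0.056 m and angle between lid_medium's own z axis and vertical below 0.17 rad and angle between the x axis of lid_medium and the x axis of jar, either way round above 1 rad and linear speed of lid_medium below 0.02 m/s and height (world z) of each of lid_small, lid_large below 0.04 m); the robot touches nothing.
It also fails if it takes over 38 s, if anything falls off the work surface, if the arm or the gripper's body presses on something with over 40 N, if the wrist force passes 120 N, or if a joint passes its speed limit or range.

## Working session

There is one attempt and no reset: what is moved stays moved. The work goes in short steps, each a Python script; the robot and the scene stay as the last script left them, time stands still between calls to the robot, and variables do not carry over. Pictures are saved under pics/ and viewed, at most 10 in all, crops included, and the job is handed in when it is done.

```bash
mkdir -p pics; python3 - <<'E'
from station import r, viewer
import cv2, numpy as np, pickle
for n in ("top","side"):
    c=viewer.capture(n); pickle.dump(c,open(n+".pkl","wb"))
    cv2.imwrite(f"pics/{n}0.png",c["img"][:,:,::-1]); print(n,c["mtx"].tolist(),c["k1"],np.round(c["T"],3).tolist())
print(r.get_state(), r.finger_overhang)
E
```

```text
top [[502.1722019405137, 0.0, 318.7874876366476], [0.0, 502.1722019405137, 239.96888524086512], [0.0, 0.0, 1.0]] -0.036200096583925874 [[-0.016, 0.992, -0.123, 0.413], [-1.0, -0.018, -0.015, 0.068], [-0.017, 0.123, 0.992, 1.105], [0.0, 0.0, 0.0, 1.0]]
side [[535.8083992207173, 0.0, 317.8309292485298], [0.0, 535.8083992207173, 242.31005663124617], [0.0, 0.0, 1.0]] -0.09337572799065623 [[-0.998, 0.024, -0.055, 0.451], [-0.059, -0.557, 0.828, 1.225], [-0.011, 0.83, 0.558, 0.842], [0.0, 0.0, 0.0, 1.0]]
{'t': 0.1, 'joint_pos': array([-1.22299332,  0.3991155 ,  0.04505475,  1.53774955, -0.01868045,
        1.20688362, -0.05073941]), 'qd': array([-0.00036547, -0.00385235,  0.00058017, -0.00267896,  0.0011419 ,
       -0.00054776, -0.00010943]), 'tau': array([ 3.51048424e-03, -4.76266694e+01,  1.37035836e+00, -2.54951012e+01,
        1.20016735e-02,  4.98094509e-03,  1.00303970e-05]), 'eef_pos': array([0.28061404, 0.58571171, 0.24437132]), 'ee_rot': array([ 2.21517225e-01,  9.75156073e-01, -8.59068020e-04, -1.20353275e-04]), 'force': array([-0.20715088,  0.66206073,  0.03743416]), 'torque': array([-0.02813481, -0.00257409,  0.0085263 ]), 'grasp_force': 0.0, 'gripper_width': 0.08571085864306763} 0.014
```

View pics/top0.png

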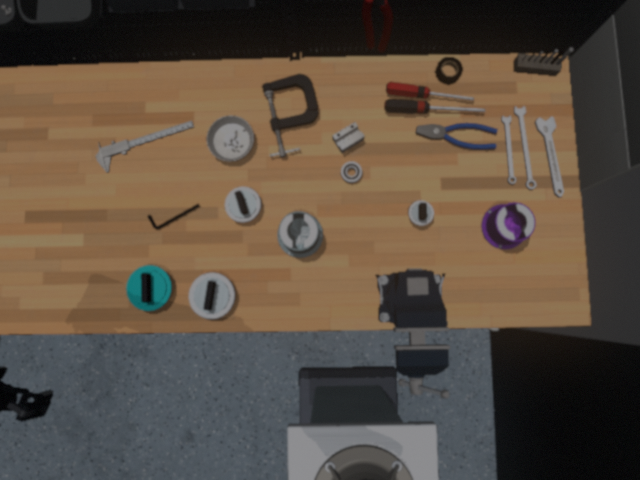

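View pics/side0.png

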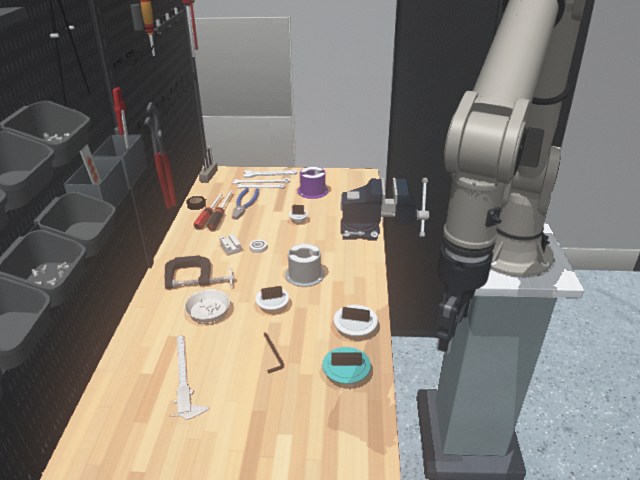

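Top view: medium lid at (243,205), jar at (299,232), large lid (212,296), small (421,213), turquoise decoy (150,288), purple decoy (508,225). I'll zoom in on the lid and jar in both views.

```bash
cat > h.py <<'E'
import numpy as np, cv2
def ray_to_plane(c,uv,z):
    d=np.array([c["k1"],0,0,0,0.])
    s=cv2.undistortPoints(np.array(uv,float).reshape(-1,1,2),c["mtx"],d)[:,0]
    D=np.c_[s[:,0],-s[:,1],-np.ones(len(s))]@c["T"][:3,:3].T; o=c["T"][:3,3]
    return o+D*((z-o[2])/D[:,2])[:,None]
def line_angle(pts):
    (w,h),a=cv2.minAreaRect(pts.astype(np.float32))[1:]
    return a if w>h else a+90
def quat(yaw):  # tool down, tool y axis along yaw+90deg ; tool x along yaw
    from scipy.spatial.transform import Rotation as R
    return (R.from_euler('z',yaw)*R.from_euler('x',np.pi)).as_quat()
E
python3 - <<'E'
import pickle,cv2,numpy as np
t=pickle.load(open("top.pkl","rb"));s=pickle.load(open("side.pkl","rb"))
f=lambda c,x,y,w,h,k:cv2.resize(c["img"][y:y+h,x:x+w,::-1],None,fx=k,fy=k,interpolation=cv2.INTER_CUBIC)
a=f(t,215,175,115,90,5.0);b=f(s,245,230,100,90,5.)
cv2.imwrite("pics/a.png",a);cv2.imwrite("pics/b.png",b)
E
```

```text
(no output)
```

View pics/a.png

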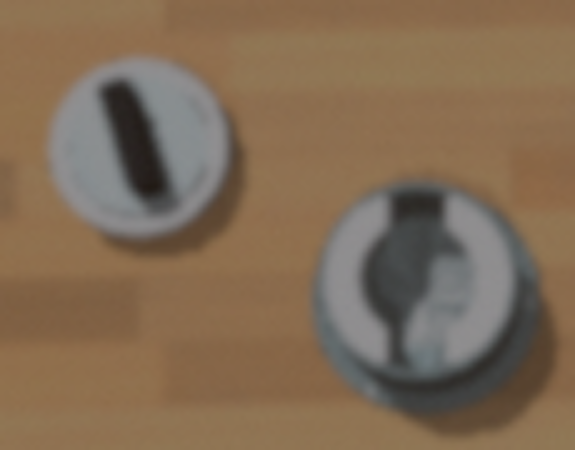

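View pics/b.png

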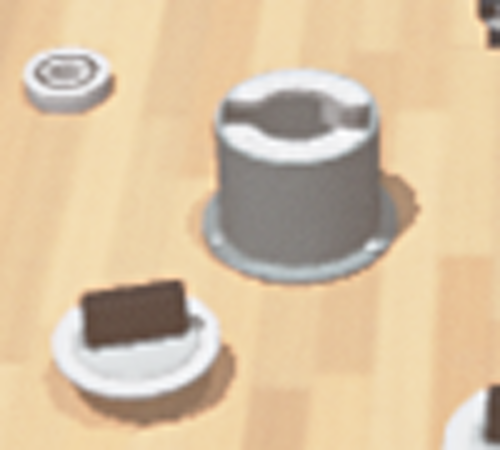

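Crop a: medium lid disc centre near crop (141,147), bar running from (113,88) to (157,195). Jar rim centre near (417,281), with notches near (417,205) and (410,360). Crop b: notches at (237,110) and (355,115), and the bar's top edge from (82,293) to (184,282).

```bash
cat > m.py <<'E'
import pickle,cv2,numpy as np
from h import *
t=pickle.load(open("top.pkl","rb"));s=pickle.load(open("side.pkl","rb"))
def blobs(c,x,y,w,h,z,kind):
    im=cv2.resize(c["img"][y:y+h,x:x+w],None,fx=5,fy=5,interpolation=cv2.INTER_CUBIC)
    hsv=cv2.cvtColor(im,cv2.COLOR_RGB2HSV); V=hsv[:,:,2]; S=hsv[:,:,1]
    vt=np.percentile(V,97)
    m={'white':(S<70)&(V>0.72*vt),'dark':(V<0.45*vt)}[kind].astype(np.uint8)
    cs=cv2.findContours(m,cv2.RETR_EXTERNAL,cv2.CHAIN_APPROX_NONE)[0]
    k=max(cs,key=cv2.contourArea)[:,0]
    if kind=='white': k=cv2.convexHull(k)[:,0]
    return ray_to_plane(c,(k+.5)/5-.5+[x,y],z)[:,:2]
def rep(n,P):
    rr=cv2.minAreaRect((P*1000).astype(np.float32)); print(n,np.round(rr[0],1),np.round(rr[1],1),'ang',round(line_angle(P*1000),1))
rep('lid disc top',blobs(t,222,183,42,44,.025,'white'))
rep('lid bar top',blobs(t,228,188,28,34,.053,'dark'))
rep('lid disc side',blobs(s,252,285,42,30,.025,'white'))
rep('rim top',blobs(t,276,209,44,44,.07,'white'))
rep('rim side',blobs(s,286,242,40,25,.07,'white'))
def clk(c,pts,off,z):
    P=ray_to_plane(c,(np.array(pts)+.5)/5-.5+off,z)[:,:2]*1000; d=P[1]-P[0]
    print(np.round(P.mean(0),1),'len',np.round(np.hypot(*d)),'ang',np.round(np.degrees(np.arctan2(d[1],d[0]))%180,1))
clk(s,[[237,110],[355,115]],[245,230],.07)
clk(t,[[417,205],[410,360]],[215,175],.07)
clk(t,[[113,88],[157,195]],[215,175],.053)
clk(s,[[82,293],[184,282]],[245,230],.053)
E
python3 m.py
```

```text
lid disc top [629.9 251.2] [80.  81.3] ang 178.0
lid bar top [626.5 247.2] [53.1 14.8] ang 16.8
lid disc side [626.7 255.6] [83.1 73.9] ang 10.1
rim top [558.4 128.7] [82.8 93.1] ang 165.9
rim side [559.8 123.9] [84.7 83.7] ang 53.3
[560.1 124.1] len 60.0 ang 178.3
[561.1 128. ] len 65.0 ang 176.8
[626.6 247.5] len 51.0 ang 22.1
[627.6 246.7] len 48.0 ang 12.6
```

```bash
python3 - <<'E'
from station import r, viewer
from h import *; import pickle
y0=np.radians(197); q=quat(y0)
for p,a in (([.628,.248,.16],197),([.628,.248,.044],197),([.56,.126,.17],177.5),([.56,.126,.094],177.5),([.56,.126,.094],85)):
    print(a,np.round(r.ik(p,quat(np.radians(a))),2))
r.move_to([.628,.248,.13],q); print(r.get_state()['t'])
print(r.move_l([.628,.248,.044],contact_N=8)); print(r.get_state()['t'],r.get_state()['eef_pos'])
r.grasp(); s=r.get_state(); print(s['t'],s['gripper_width'],s['grasp_force'],s['eef_pos'])
r.move_l([.628,.248,.15],max_speed=.2)
r.move_to([.56,.126,.15],quat(np.radians(177.5)))
s=r.get_state(); print(s['t'],s['gripper_width'],s['eef_pos'],s['force'])
for n in ("top","side"):
    c=viewer.capture(n); pickle.dump(c,open(n+"1.pkl","wb"))
    x,y,w,h=(230,160,140,120) if n=="top" else (240,180,130,110)
    cv2.imwrite(f"pics/{n}1.png",cv2.resize(c["img"][y:y+h,x:x+w,::-1],None,fx=5,fy=5,interpolation=cv2.INTER_CUBIC))
E
```

```text
197 [-0.52  0.51  0.11  1.56 -0.06  1.07  1.48]
197 [-0.49  0.64  0.07  1.64 -0.06  0.86  1.47]
177.5 [-0.53  0.34  0.3   1.81 -0.12  1.    1.34]
177.5 [-0.51  0.44  0.27  1.88 -0.15  0.85  1.36]
85 [-0.71  0.48  0.54  1.88 -0.31  0.86 -0.11]
1.9083
False
2.6333 [0.62864984 0.24852379 0.04479712]
3.2833 0.012909265104960006 61.35119318962097 [0.62791795 0.24813055 0.04403963]
4.5833 0.012938067900574023 [0.55896687 0.12547148 0.14874746] [ 0.03406711  1.58193724 -1.32164751]
```

View pics/side1.png

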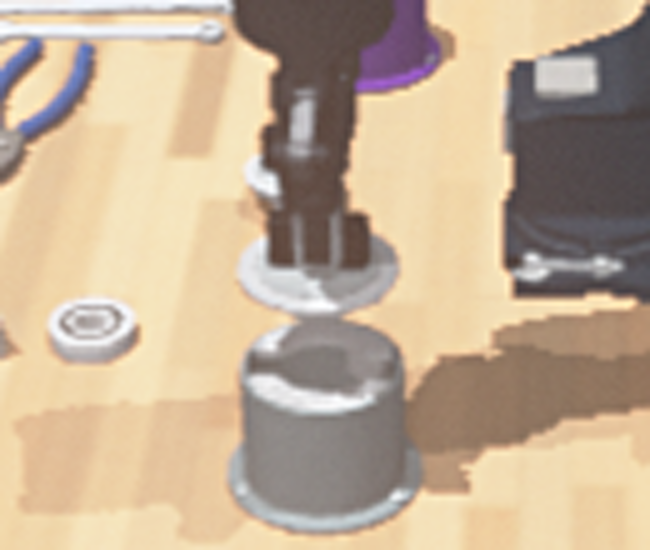

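The side view shows the lid held level above the jar. Its disc spans columns 238–398 at row 270, and the jar rim spans 243–404 at row 365.

```bash
python3 - <<'E'
import pickle; from h import *
c=pickle.load(open("side1.pkl","rb"))
for px,z in (([[238,270],[398,270]],.1297),([[243,360],[404,366]],.07)):
    P=ray_to_plane(c,(np.array(px)+.5)/5-.5+[240,180],z)[:,:2]*1000; print(P.round(1),P.mean(0).round(1))
E
```

```text
[[598.6 132.2]
 [520.3 128.9]] [559.4 130.5]
[[599.5 123.6]
 [518.1 125.4]] [558.8 124.5]
```

View pics/top1.png

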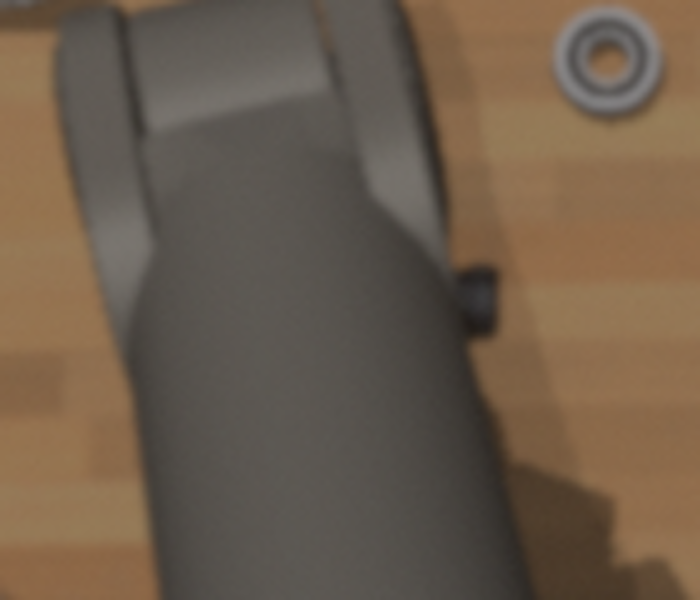

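Lid and jar agree in x to within 1 mm. I'll insert with contact sensing, and step y slightly if it catches high.

```bash
python3 - <<'E'
from station import r, viewer
from h import *
q=quat(np.radians(177.5))
for dx,dy in ((0,0),(0,2.5),(0,-2.5),(0,4.5),(2.5,0),(-2.5,0),(0,-4.5)):
    x,y=.5595+dx/1e3,.126+dy/1e3
    r.move_l([x,y,.122],q)
    h=r.move_l([x,y,.092],max_speed=.04,contact_N=10)
    s=r.get_state(); print(dx,dy,h,s['eef_pos'],s['force'].round(1),s['torque'].round(2),s['t'])
    if s['eef_pos'][2]<.099: break
E
```

```text
0 0 True [0.55902591 0.12594128 0.09391398] [-1.  -1.1  4. ] [-0.06 -0.01  0.01] 5.6833
```

Seated at the first try (TCP z 0.094, as expected). Now I'll turn it clockwise.

```bash
python3 - <<'E'
from station import r, viewer
from h import *; import pickle
p=np.array([.559,.126,.0942])
for a in (160,140,120,100,87):
    h=r.move_l(p,quat(np.radians(a)),contact_N=30)
    s=r.get_state(); print(a,h,s['eef_pos'].round(4),s['force'].round(1),s['torque'].round(2),s['gripper_width'],round(s['t'],2))
    if h: break
E
```

```text
160 False [0.5589 0.1259 0.094 ] [-0.1 -0.5  0.2] [-0.09 -0.02 -0.05] 0.012927111544826184 6.14
140 False [0.5588 0.126  0.094 ] [ 0.2 -0.1 -1.5] [-0.02 -0.03  0.02] 0.012961360250035222 6.64
120 False [0.5587 0.126  0.094 ] [-0.1 -0.4 -1. ] [ 0.01  0.04 -0.01] 0.012721712438209352 7.14
100 False [0.5589 0.1261 0.0941] [ 0.5 -0.4 -0.6] [ 0.03 -0.02  0.03] 0.012423847834201177 7.64
87 False [0.559  0.126  0.0941] [ 0.2  0.3 -1.3] [-0.03 -0.04 -0.04] 0.012639241136553526 8.02
```

```bash
python3 - <<'E'
from station import r, viewer
from h import *
r.let_go(); r.move_l([.559,.126,.20]); r.move_to([.45,-.02,.3],quat(np.radians(87)))
s=r.get_state(); print(s['t'],s['gripper_width'])
c=viewer.capture("side"); a=c["img"][200:290,250:350,::-1]
d=viewer.capture("top"); b=d["img"][185:275,250:350,::-1]
cv2.imwrite("pics/e.png",cv2.resize(np.hstack([a,b]),None,fx=4,fy=4,interpolation=cv2.INTER_CUBIC))
E
```

```text
10.4167 0.08544488747616431
```

View pics/e.png

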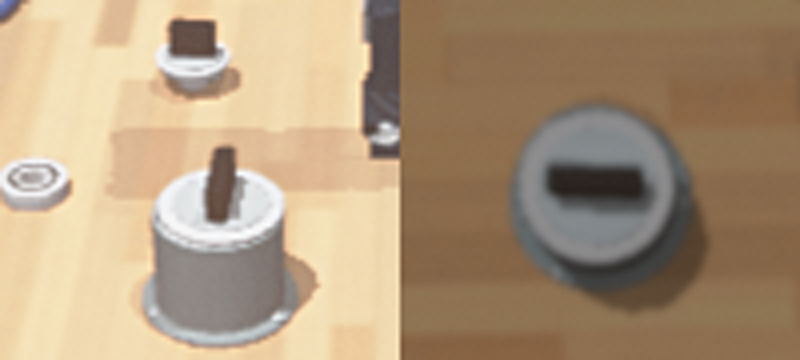

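The lid sits flat on the jar (left half, around (220,210)). Its bar is turned about 90° from the notch line (right half, (548,182) to (643,182)).

```bash
python3 -c "
from station import r
print(r.finish_job())"
```

```text
the job is handed in; nothing more can be done
None
```

The medium lid is seated flat on the jar, turned about 90° clockwise and released, and the job is handed in at about 10.5 s; the small and large lids were never touched, and the hand-in call gave no pass/fail result.

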